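# Load the tube block into the heating shaker

## Robot

A 6-joint arm with a two-finger parallel gripper is mounted at the origin on a cart in front of the work surface, level with it; the furniture and walls round the work are solid. World frame = base frame: x ahead of the robot, y to its left, z up, the work surface at z = 0. Lengths are in m, angles in degrees, forces in N, time in s.
With the tool pointing down it reaches from about 0.3 to 0.75 m from the base axis. Payload 8.5 kg.
Tool frame: the origin (TCP) lies midway between the tips of the shut fingers; the grasp point (between the pads) lies 19 mm behind it; z points along the fingers, y is the line along which they close (so a half turn about z gives the same grasp; the last joint's range is limited). The gripper opens to 85 mm and grips with 20 to 120 N. Pads are 22 mm wide; open, the fingers measure 114 mm over their backs; the gripper's body (76 mm by 85 mm) begins 54 mm behind the grasp point. The pads swing forward as they close: fully open they stand 13 mm farther back than shut.
Start: joints at [54.987, 21.807, 74.336, -0, 83.858, -12.336], TCP at [0.212, 0.507, 0.231] pointing down, gripper open.
Joint ranges: [-178.18, 178.18], [-50.72, 133.34], [12.68, 142.11], [-81.47, 261.47], [9.98, 163.14], [-165.26, 165.26]. Speed limits (degrees/s): [136.94, 136.94, 180, 180, 180, 180].

## Interface

Orientations are given as a 3x3 rotation matrix whose columns are the frame's x, y, z axes.
In Python, from rig import env, get_image, close_job gives the robot as it stands.
- The arm moves only by the tool step_arm, never from a script. Its argument "targets" is a list of rows, each a list of 2 entries, a list of its own where there are three numbers: the shift along the tool's x, y, z as a fraction of full scale, then the turn, a rotation vector about the tool's x, y, z as a fraction of full scale. In form: [[[x, y, z], [wx, wy, wz]], ...]. A call has 1 to 10 rows; each row is the pose to reach, as a shift and turn from the pose commanded when the call began, along the tool's axes at that moment; what a row does not reach only later rows make up. Full scale, the value 1, is 0.3 m for a shift and 45 degrees for a turn. A row lasts 1/12 s, in which the tool goes at most 41.7 mm and 7.16 degrees, less where a joint would pass 70% of its speed; a pose out of reach is approached as far as the arm can. A call with a number of a shift or a turn outside -1 to 1 is refused whole. A call with a gripper value outside its range is refused whole. "jaw" is the finger opening in mm, from 0 to 85.4, set as the call begins (left out, the last holds). The fingers move at their own pace and stop on an object; "grip_force" is the grip in N (left out, the last holds). Time passes only in rows, so rows that repeat a pose let the fingers close. It gives the time, the measured TCP pose, the force, the opening and the grip force at its end, in the units of the state.
- env.observe(): the state, without advancing time (a new reading comes with each control period).
- get_image(name): name is "scene" or "side" or "wrist"; returns a dict with "img" (480x640x3 uint8, red, green, blue), "z_map" (480x640 float32, m along the optical axis (not along the pixel's ray), 0 where there is no reading), "intrinsics" (3x3 intrinsics, pixels), "D" ([k1, k2, p1, p2, k3] as OpenCV has them; the pictures are not rectified), "rvec" (rotation vector, rad) and "tvec" (3), from world to camera coordinates, as OpenCV has them. Camera axes: x right, y down, z forward; pixel columns grow to the right and rows downward; lengths in m; the calibration is good to about 2 mm. A picture is of the moment at which its call begins.
- close_job(): hands the job in; it is judged then, once.
The state is a dict: "time_s": time; "q": joint angles; "qvel": joint speeds; "joint_efforts": joint torques, N m; "position": TCP position; "tool_rot": TCP orientation; "ft_force": force on the tool from outside, world axes, zero at the start; "wrist_torque": the same for the moment, N m; "grip_width": finger opening in m; "gripper_force": force on a finger pad.
Only numpy, scipy, OpenCV 4.12 (cv2) and the standard library are available. Lean on these libraries where they do the work, as an engineer would, in place of code of your own. Each camera call takes 0.05 s, during which the arm holds its last target. There are 200 camera calls.

## Task

Get the heating shaker ready: stand the little bottle that someone parked in the shaker's nest upright on the bench instead, and slide the aluminium tube block along the loading deck, under the fixed height bar, and shuffle it until it drops fully home in the keyed nest, flat on the nest floor. Leave everything else on the bench where it stands.

Things in the scene. Friction and masses are not known exactly. Their poses are not given: they have to be found in the camera images.
- shaker: Heating shaker fixed to the bench: low white base, grey deck 28 mm above the bench; 184 mm wide (own x -92 to 92), 435 mm long (own y -225 to 210). Origin on the bench under the lane's centre line; own +y points to the loading end (robot's left): the block travels along own -y. 4 mm high trim on the deck's sides and loading end. White control head at y -225 to -165, 72 mm high, its knob 84.
- deck (a point): Middle of the loading deck's surface, at (0, 105, 28) mm of the shaker, axes as the shaker's. The flat loading deck runs from y = 5.5 (the nest's near edge) to 210.
- nest (a point): Centre of the nest floor, 12 mm below the deck, at (0, -60, 16) mm of the shaker, axes as the shaker's. The nest is an open-topped recess with upright walls, 89 mm wide (x -44.5 to 44.5 from here), 131 mm long (y -65.5 to 65.5). The block is home when its origin is here with its axes along these; play about 1.5 mm each way.
- key (a point): Tip of the nest's key rib, at the floor. The rib is 10 mm wide (own x), stands 8 mm out of the nest's end wall (own -y end), is centred 20 mm to +x of the lane's middle and as high as the recess is deep; it goes into the block's slot.
- bar (a point): Middle of the underside of the fixed steel height bar, 42 mm above the deck, at y = -16.5 mm of the shaker. Bar 13 mm wide (y), 9 thick, along x between posts at x = -78 and 78 (17 mm over collars; nuts to 55 mm above the deck). It crosses above the nest 14 mm ahead of where the seated block's rear face comes, so a fingertip can push that face all the way home without going under the bar.
- block: Aluminium block for 24 tubes, some with white caps: 86 mm wide (own x), 128 long (own y), 34 high, caps 3 more; 0.4 to 0.75 kg. Origin in the middle of its underside. Starts on the loading deck, slotted end (own -y) to the nest, up to 20 mm off centre, turned up to 0.4 rad. Too wide to grip: push it. Past the nest's near edge its nose tips down; home, it stands 22 mm out of the deck.
- slot (a point): Mouth of the block's key slot at its underside, the point (20, -64, 0) mm of the block. Slot 13.4 mm wide (own x), 10 mm deep (own y), full height, in the block's -y end.
- bottle: Small closed lab bottle with a blue screw cap, 42 mm across, 82 mm high, cap about 30 mm across; origin in the middle of its underside, z up. It starts upright on the nest floor in the half away from the bar.
- amber: Bystander: brown bottle with black cap, 56 mm across, 124 mm high, origin under its middle. Behind the shaker or to its right.
- sample_box: Bystander: square sample box 77 x 77 x 48 mm, origin under its middle. Behind the shaker or to its right.
- beaker: Bystander: clear beaker 64 mm across, 82 mm high, origin under its middle. Behind the shaker or to its right.
- timer: Bystander: white bench timer 64 x 64 x 19 mm on the bench to the left, origin under its middle.
- tape: Bystander: roll of tape lying flat on the bench to the left, 84 mm across, 19 mm high, origin under its middle.
- marker: Bystander: black marker pen on the bench to the left, 144 mm long (own x), 15 thick. Other equipment at the left (nearest a tall white bottle at about x 0.55, y 0.44, and a mixer from x 0.62, y 0.17 on), right and back is fixed; between it and the shaker's left end the bench is free.
Not all that is in view belongs to the job. There is more than one size of the block; the one meant has the size given above. There is more than one size of the bottle; the job needs the smaller.

How it is judged:
By the outcome, as a careful person would: the job done as asked, in the order asked, and still so for the second after the job is handed in, with the robot touching nothing.
It also fails if it takes over 72 s, if anything falls off the work surface, if the arm or the gripper's body presses on something with over 40 N, if the wrist force passes 120 N, or if a joint passes its speed limit or range.

## Working session

There is one attempt and no reset: what is moved stays moved. The work goes in short steps, Python scripts to look and compute and a tool call to move; the robot and the scene stay as the last step left them, time stands still between calls to the robot, and variables do not carry over. Pictures are saved under pics/ and viewed, at most 10 in all, crops included, and the job is handed in when it is done.

Besides the shell and the picture viewer there is one more tool, called after "Request:" as name([rows], argument=value, ...), one row to a line, values as JSON. step_arm: Moves the arm, as the interface text tells. Its arguments: {"type":"object","properties":{"targets":{"type":"array","items":{"type":"array"}},"jaw":{"type":"number"},"grip_force":{"type":"number"}},"required":["targets"]}

```bash
mkdir -p pics; ls; cat > h.py <<'E'
import numpy as np, cv2
from rig import env, get_image, close_job
def cloud(c):
    z=c["z_map"]; K=np.array(c["intrinsics"]);D=np.array(c["D"])
    h,w=z.shape; uv=np.stack(np.meshgrid(np.arange(w),np.arange(h)),-1).reshape(-1,1,2).astype(np.float32)
    n=cv2.undistortPoints(uv,K,D).reshape(h,w,2)
    P=np.dstack([n*z[...,None],z]); R=cv2.Rodrigues(np.array(c["rvec"],float))[0]; t=np.array(c["tvec"]).ravel()
    W=(P-t)@R; W[z<=0]=np.nan; return W
def proj(c,X): return cv2.projectPoints(np.array(X,float).reshape(-1,3),np.array(c["rvec"],float),np.array(c["tvec"],float),np.array(c["intrinsics"]),np.array(c["D"]))[0].reshape(-1,2)
def save(c,n): cv2.imwrite("pics/"+n,cv2.cvtColor(c["img"],cv2.COLOR_RGB2BGR))
E
python3 - <<'E'
from h import *
import pickle
print(env.observe())
for n in("scene","side"):
    c=get_image(n); save(c,n+"0.png"); pickle.dump(c,open(n+"0.pkl","wb")); R=cv2.Rodrigues(np.array(c["rvec"],float))[0]; print(n,-R.T@np.array(c["tvec"]).ravel(),R[2])
E
```

```text
pics
{'time_s': 0.0, 'q': array([ 5.49842161e+01,  2.18413871e+01,  7.43863899e+01,  3.72212789e-04,
        8.38565713e+01, -1.23345004e+01]), 'qvel': array([-0.00148695,  0.08392233, -0.0101878 ,  0.06229758, -0.13988232,
       -0.02957368]), 'joint_efforts': array([-3.66182267e-04, -4.48459518e+01, -2.31275493e+01, -2.98829718e-04,
        4.81371870e-03,  1.21512221e-05]), 'position': array([0.21189794, 0.5072216 , 0.23069842]), 'tool_rot': array([[-9.22663695e-01,  3.85604698e-01, -8.50014423e-04],
       [ 3.85605501e-01,  9.22662968e-01, -1.20197837e-03],
       [ 3.20788325e-04, -1.43679204e-03, -9.99998916e-01]]), 'ft_force': array([0.42926091, 0.40814743, 0.24400077]), 'wrist_torque': array([-0.06103202, -0.01021784,  0.04233715]), 'gripper_force': 0.0, 'grip_width': 0.08533435964251081}
scene [-0.07167843 -0.6996236   0.59858322] [ 0.6213959   0.61848721 -0.48097891]
side [0.58210349 0.86098283 0.89028219] [ 0.01923666 -0.72853987 -0.68473324]
```

View pics/scene0.png

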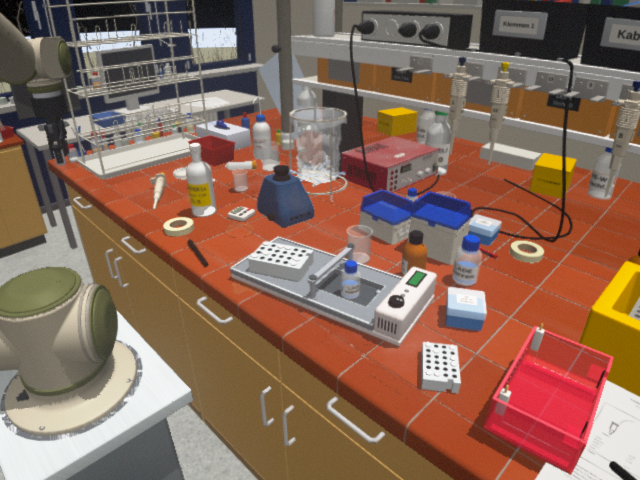

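View pics/side0.png

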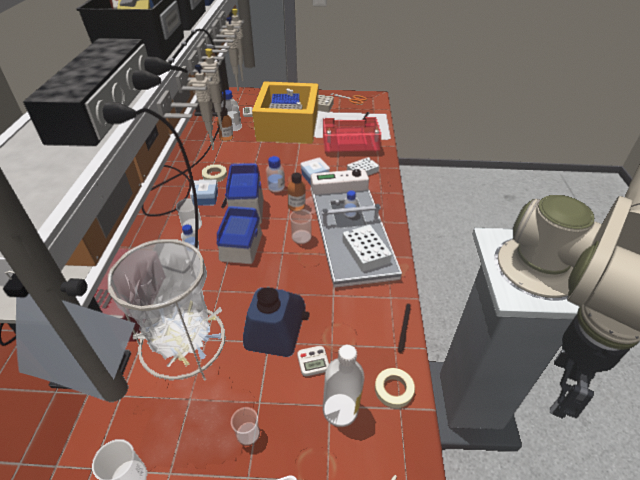

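Candidates: the block could be the one on the deck at scene (280,258) or the smaller one on the bench at (440,367). I choose the one on the deck. The bottle could be the small one in the nest at (350,280) or the bigger blue-capped one at (467,262). I choose the one in the nest. Next I measure and check with one close crop.

```bash
python3 - <<'E'
from h import *
import pickle
from scipy.optimize import minimize
S=pickle.load(open("scene0.pkl","rb"));T=pickle.load(open("side0.pkl","rb"))
cv2.imwrite("pics/crop.png",cv2.resize(cv2.cvtColor(S["img"],cv2.COLOR_RGB2BGR)[225:345,220:445],None,fx=3.5,fy=3.5,interpolation=cv2.INTER_CUBIC))
roi={"S":(slice(235,340),slice(228,440)),"T":(slice(165,290),slice(305,405))}
A={}
for n,c in(("S",S),("T",T)):
    W=cloud(c)[roi[n]].reshape(-1,3);W=W[~np.isnan(W[:,0])];A[n]=W
    h=np.histogram(W[:,2],np.arange(-.01,.13,.004)); print(n,[(round(a*1e3),int(b)) for a,b in zip(h[1],h[0])])
    for lo,hi,l in((.024,.033,"deck"),(.057,.068,"blocktop"),(.068,.08,"head"),(.012,.02,"nest")):
        m=(W[:,2]>lo)&(W[:,2]<hi);r=cv2.minAreaRect((W[m,:2]*1000).astype(np.float32));print(l,m.sum(),np.round(r[0],1),np.round(r[1],1),round(r[2],2))
pickle.dump(A,open("A.pkl","wb"))
E
```

```text
S [(-10, 86), (-6, 330), (-2, 6472), (2, 947), (6, 279), (10, 365), (14, 1051), (18, 491), (22, 465), (26, 3166), (30, 998), (34, 307), (38, 287), (42, 305), (46, 288), (50, 339), (54, 332), (58, 536), (62, 1028), (66, 349), (70, 1273), (74, 399), (78, 340), (82, 266), (86, 77), (90, 75), (94, 70), (98, 59), (102, 23), (106, 23), (110, 20), (114, 23), (118, 24), (122, 12)]
deck 4258 [ 620.5 -103.4] [375.8 436.4] 12.05
blocktop 1839 [ 617.8 -118.1] [358.6 411.9] 11.02
head 2025 [ 620.3 -204.6] [355.9 237.1] 19.7
nest 1520 [ 634.8 -101.9] [403.  433.9] 11.66
T [(-10, 20), (-6, 1123), (-2, 2966), (2, 449), (6, 101), (10, 231), (14, 405), (18, 185), (22, 845), (26, 2000), (30, 630), (34, 178), (38, 130), (42, 174), (46, 259), (50, 160), (54, 167), (58, 690), (62, 505), (66, 246), (70, 423), (74, 206), (78, 155), (82, 52), (86, 16), (90, 9), (94, 29), (98, 7), (102, 0), (106, 0), (110, 0), (114, 0), (118, 0), (122, 0)]
deck 3182 [ 543.3 -166.7] [257.5 543.4] 4.11
blocktop 1338 [ 562.2 -127.5] [221.3 407.5] 8.22
head 878 [ 558.5 -135.1] [221.  408.5] 4.09
nest 658 [ 543.9 -168.7] [258.2 548.7] 3.95
```

View pics/crop.png

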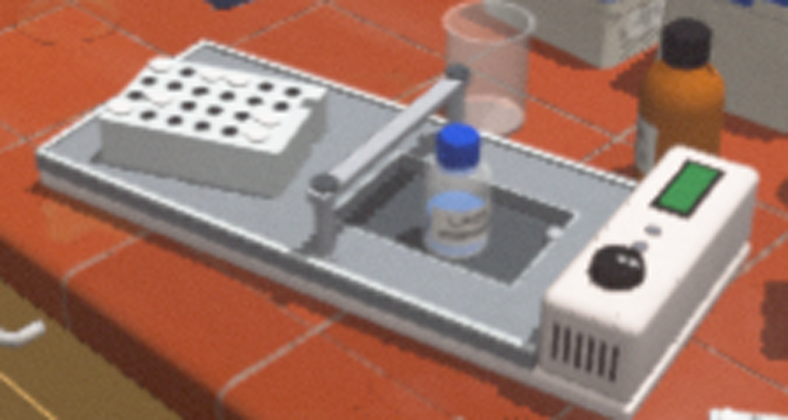

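The crop shows the chosen block on the deck, with its slot at the nest end (320,100). The blue-capped bottle stands in the nest (458,190), and the key rib is at (555,232). Next I fit the poses using a height-field model.

```bash
cat > fit.py <<'E'
from h import *
from scipy.optimize import differential_evolution, minimize
def loc(P,x,y,a):
    c,s=np.cos(a),np.sin(a);d=P[:,:2]-[x,y];return d@np.array([[c,-s],[s,c]])
def inb(L,x0,x1,y0,y1): return (L[:,0]>x0)&(L[:,0]<x1)&(L[:,1]>y0)&(L[:,1]<y1)
def hshaker(L):
    z=np.zeros(len(L)); z[inb(L,-.092,.092,-.225,.21)]=.028
    z[inb(L,-.092,.092,-.225,.21)&~inb(L,-.087,.087,-.225,.205)]=.030
    z[inb(L,-.0445,.0445,-.1255,.0055)]=.016
    z[inb(L,-.092,.092,-.225,-.165)]=.072
    z[inb(L,-.078,.078,-.023,-.010)]=.079
    return z
def cost(p,P,withblock=True):
    L=loc(P,*p[:3]);z=hshaker(L)
    if withblock: z[inb(loc(P,*p[3:6]),-.043,.043,-.064,.064)]=.0625
    return np.minimum(np.abs(P[:,2]-z),.012).mean()*1e3
E
python3 - <<'E'
from fit import *
import pickle
A=pickle.load(open("A.pkl","rb"))
def sub(P): return P[(P[:,2]>-.01)&(P[:,2]<.085)&(P[:,0]>.3)&(P[:,0]<.75)&(P[:,1]<.2)&(P[:,1]>-.45)]
for n,P in(("S",sub(A["S"])),("T",sub(A["T"])),("both",np.vstack([sub(A["S"]),sub(A["T"])]))):
    m=P[(P[:,2]>.06)&(P[:,2]<.064)].mean(0)
    for off in [0]:
        r=differential_evolution(cost,[(.4,.65),(-.25,.05),(-.5,.5),(.4,.65),(-.15,.2),(-.8,.8)],args=(P,),seed=1,maxiter=250,popsize=15,tol=1e-6)
        p=r.x;print(n,np.round(p,4),round(r.fun,3),"block local",np.round(loc(np.array([[p[3],p[4]]]),*p[:3])*1e3,1),"dyaw",round(p[5]-p[2],3))
L=loc(P,*p[:3])
W=P[inb(L,-.04,.04,-.12,-.03)&(P[:,2]>.03)]
print(len(W),np.median(W,0),W.min(0),W.max(0))
cap=W[W[:,2]>.075] if len(W) else W
print("cap",len(cap),np.median(cap,0)); np.save("p0.npy",p)
E
```

```text
S [ 0.5272 -0.115   0.2036  0.4897 -0.0045  0.4222] 4.295 block local [[-14.3 115.7]] dyaw 0.219
T [ 0.5296 -0.1149  0.1992  0.49   -0.0071  0.4435] 4.051 block local [[-17.5 113.6]] dyaw 0.244
both [ 0.5283 -0.115   0.2005  0.4902 -0.0055  0.4223] 4.231 block local [[-15.5 114.9]] dyaw 0.222
602 [ 0.52150585 -0.18930448  0.06224993] [ 0.50878966 -0.20563259  0.03000413] [ 0.5543698  -0.15894526  0.08498496]
cap 117 [ 0.52343658 -0.18579874  0.0783882 ]
```

```bash
python3 - <<'E'
from fit import *
import pickle
p=np.load("p0.npy")
def w(L3,q):
    c,s=np.cos(q[2]),np.sin(q[2]);L3=np.array(L3,float);o=L3.copy();o[:,0]=q[0]+c*L3[:,0]-s*L3[:,1];o[:,1]=q[1]+s*L3[:,0]+c*L3[:,1];return o
ims=[]
for n,roi in(("scene",(225,345,225,445)),("side",(160,285,305,425))):
    c=pickle.load(open(n+"0.pkl","rb"));W=cloud(c)
    im=c["img"].astype(int);blue=(im[...,2]>im[...,0]+60)&(im[...,2]>90)
    L=loc(np.nan_to_num(W.reshape(-1,3)),*p[:3]);m=blue.ravel()&inb(L,-.06,.06,-.15,.02)&(W.reshape(-1,3)[:,2]>.08)
    Q=W.reshape(-1,3)[m];print(n,m.sum(),np.median(Q,0),Q.min(0),Q.max(0),"top",np.median(Q[Q[:,2]>np.percentile(Q[:,2],60)],0))
    k=5;big=cv2.resize(cv2.cvtColor(c["img"],cv2.COLOR_RGB2BGR),None,fx=k,fy=k)
    def poly(L3,q,col): cv2.polylines(big,[np.int32((proj(c,w(L3,q))+.5)*k)],True,col,1)
    R=lambda x0,x1,y0,y1,z:[[x0,y0,z],[x1,y0,z],[x1,y1,z],[x0,y1,z]]
    poly(R(-.092,.092,-.225,.21,.028),p[:3],(0,255,0));poly(R(-.0445,.0445,-.1255,.0055,.028),p[:3],(0,255,255))
    poly(R(-.092,.092,-.225,-.165,.072),p[:3],(255,0,255));poly(R(-.043,.043,-.064,.064,.062),p[3:],(0,0,255));poly(R(-.078,.078,-.023,-.01,.079),p[:3],(255,255,0))
    a,b,d,e=roi;cr=big[a*k:b*k,d*k:e*k];f=min(800/cr.shape[1],300/cr.shape[0]);ims.append(cv2.resize(cr,(int(cr.shape[1]*f),int(cr.shape[0]*f))))
W_=max(i.shape[1] for i in ims)
cv2.imwrite("pics/ov.png",np.vstack([cv2.copyMakeBorder(i,0,0,0,W_-i.shape[1],0) for i in ims]))
E
```

```text
scene 120 [ 0.52726158 -0.18911748  0.09663256] [ 0.51785471 -0.19783881  0.08154457] [ 0.54137034 -0.17120818  0.10073396] top [ 0.53123193 -0.18499441  0.09887759]
side 32 [ 0.53488573 -0.18213457  0.09677431] [ 0.52582682 -0.19409552  0.0919336 ] [ 0.54654736 -0.17304254  0.10121856] top [ 0.53210885 -0.18196884  0.09818876]
```

View pics/ov.png

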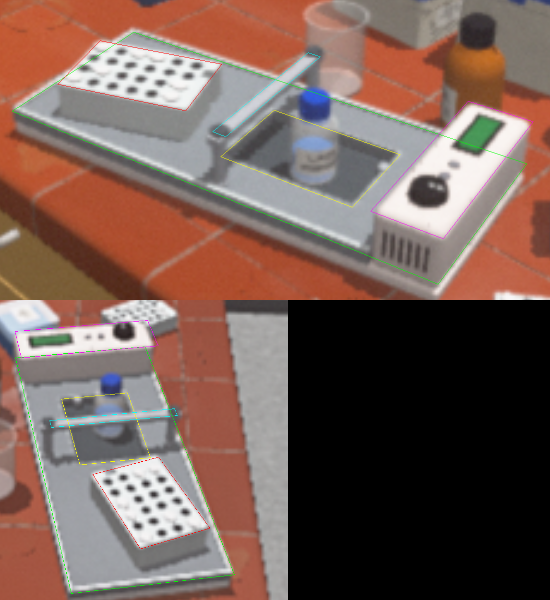

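The overlay matches the shaker, nest, bar and block in both views. Next I check the bystanders at the left and work out the first moves.

```bash
cat >> h.py <<'E'
Sx,Sy,Sa=.5283,-.115,.2005
def s2w(x,y):  # shaker mm -> world m
    c,s=np.cos(Sa),np.sin(Sa);x/=1e3;y/=1e3;return np.array([Sx+c*x-s*y,Sy+s*x+c*y])
def to(xy,z,ang,ref=None):
    """shift/turn fractions from ref pose (pos,R; measured if None) to TCP at xy,z tool down with tool y at ang(rad)"""
    from scipy.spatial.transform import Rotation as Rn
    o=env.observe() if ref is None else None
    p,R=(o["position"],o["tool_rot"]) if ref is None else ref
    y=np.array([np.cos(ang),np.sin(ang),0]);zz=np.array([0,0,-1.]);G=np.column_stack([np.cross(y,zz),y,zz])
    t=np.array([*xy,z]);sh=R.T@(t-p)/.3; w=Rn.from_matrix(R.T@G).as_rotvec(degrees=True)/45
    print("shift",np.round(sh,4),"turn",np.round(w,4),"rows>=",round(max(np.linalg.norm(sh)*.3/.0417,np.linalg.norm(w)*45/7.16),1)); return t,G
E
python3 - <<'E'
from h import *
import pickle
c=pickle.load(open("scene0.pkl","rb"));W=cloud(c)
for n,(u,v) in dict(marker1=(190,242),marker2=(206,263),tape=(178,221),timer=(241,213)).items(): print(n,W[v-1:v+2,u-1:u+2].reshape(-1,3).mean(0).round(3))
print("left end",s2w(-92,210),s2w(92,210))
b=np.array([.532,-.183])
r=to(b,.231,Sa); 
E
```

```text
marker1 [0.411 0.28  0.013]
marker2 [0.386 0.161 0.01 ]
tape [0.449 0.412 0.015]
timer [0.607 0.317 0.018]
left end [0.39631956 0.07247044] [0.57663351 0.10911575]
shift [-1.8717e+00 -1.7115e+00  9.0000e-04] turn [-1.7000e-03  5.0000e-04  1.2407e+00] rows>= 18.2
```

Request:
step_arm([
  [[-0.094,-0.086,0],[0,0,0.062]],
  [[-0.188,-0.171,0],[0,0,0.124]],
  [[-0.282,-0.257,0],[0,0,0.186]],
  [[-0.376,-0.342,0],[0,0,0.248]],
  [[-0.47,-0.428,0],[0,0,0.31]],
  [[-0.564,-0.513,0],[0,0,0.372]],
  [[-0.658,-0.6,0],[0,0,0.434]],
  [[-0.752,-0.684,0],[0,0,0.496]],
  [[-0.846,-0.77,0],[0,0,0.558]],
  [[-0.94,-0.856,0],[0,0,0.62]],
], jaw=70)

```text
time_s: 0.93
position: [0.3734, 0.16, 0.2313]
tool_rot: [[-0.633, 0.774, -0.0], [0.774, 0.633, 0.0], [0.0, -0.0, -1.0]]
ft_force: [0.6, 0.2, 0.6]
grip_width: 0.0699
gripper_force: 0.0
```

```bash
python3 - <<'E'
from h import *
print(env.observe()["time_s"]);to(np.array([.532,-.183]),.18,Sa)
E
```

```text
0.9333
shift [-1.2197 -0.3149  0.1707] turn [-2.000e-04 -1.000e-04  6.178e-01] rows>= 9.1
```

Request:
step_arm([
  [[-0.125,-0.032,0],[0,0,0.06]],
  [[-0.25,-0.064,0],[0,0,0.12]],
  [[-0.375,-0.097,0],[0,0,0.19]],
  [[-0.5,-0.13,0],[0,0,0.26]],
  [[-0.625,-0.16,0],[0,0,0.33]],
  [[-0.75,-0.194,0],[0,0,0.4]],
  [[-0.875,-0.226,0],[0,0,0.48]],
  [[-1.0,-0.258,0],[0,0,0.55]],
  [[-1.0,-0.315,0.05],[0,0,0.618]],
  [[-1.0,-0.315,0.05],[0,0,0.618]],
])

```text
time_s: 1.77
position: [0.4892, -0.132, 0.2136]
tool_rot: [[-0.196, 0.981, -0.005], [0.981, 0.196, 0.002], [0.003, -0.004, -1.0]]
ft_force: [-0.4, 0.5, -0.7]
grip_width: 0.0702
gripper_force: 0.0
```

```bash
python3 - <<'E'
from h import *
o=env.observe();print(o["time_s"],o["position"])
c=get_image("wrist");save(c,"w1.png")
W=cloud(c).reshape(-1,3);im=c["img"].reshape(-1,3).astype(int)
m=(im[:,2]>im[:,0]+60)&(im[:,2]>90)&(np.hypot(W[:,0]-.532,W[:,1]+.183)<.04)&(W[:,2]>.085)
Q=W[m];print(len(Q));
if len(Q)>10:
    (x,y),r=cv2.minEnclosingCircle((Q[:,:2]*1e3).astype(np.float32));print(np.median(Q,0),x,y,r)
to(np.array([.532,-.183]),.034,Sa)
E
```

```text
1.7667 [ 0.48916244 -0.13200679  0.21360374]
851
[ 0.5325481  -0.18233204  0.09870537] 532.5437622070312 -183.5279998779297 13.570563316345215
shift [-0.201   0.1051  0.6022] turn [-0.0038 -0.0033  0.0003] rows>= 4.6
```

View pics/w1.png

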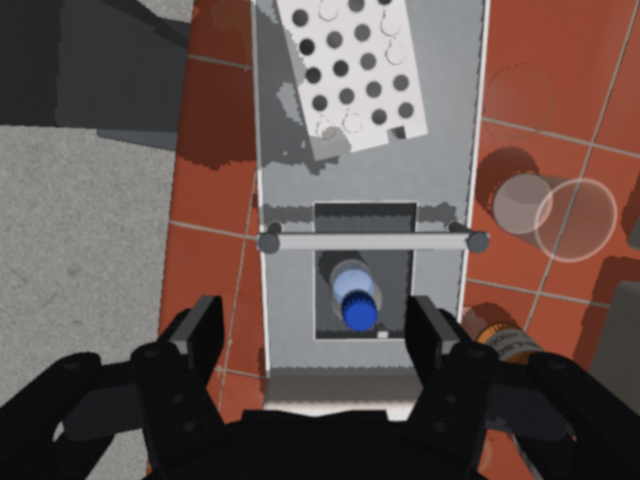

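The wrist view shows the bottle cap at (358,312), the bar at y≈242 px, the key at (383,334) and the block above. The bottle centre is at (0.5325, -0.183).

Request:
step_arm([
  [[-0.1,0.053,0],[0,0,0]],
  [[-0.2,0.108,0.03],[-0.004,-0.003,0]],
  [[-0.2,0.108,0.12],[-0.004,-0.003,0]],
  [[-0.2,0.108,0.24],[-0.004,-0.003,0]],
  [[-0.2,0.108,0.36],[-0.004,-0.003,0]],
  [[-0.2,0.108,0.46],[-0.004,-0.003,0]],
  [[-0.2,0.108,0.54],[-0.004,-0.003,0]],
  [[-0.2,0.108,0.59],[-0.004,-0.003,0]],
  [[-0.2,0.108,0.6],[-0.004,-0.003,0]],
  [[-0.2,0.108,0.6],[-0.004,-0.003,0]],
])

```text
time_s: 2.65
position: [0.5347, -0.1811, 0.0363]
tool_rot: [[-0.203, 0.979, 0.003], [0.979, 0.203, -0.001], [-0.001, 0.002, -1.0]]
ft_force: [-0.3, -0.0, 1.2]
grip_width: 0.0698
gripper_force: 0.0
```

Request:
step_arm([
  [[0,0,0],[0,0,0]],
  [[0,0,0],[0,0,0]],
  [[0,0,0],[0,0,0]],
  [[0,0,0],[0,0,0]],
  [[0,0,0],[0,0,0]],
  [[0,0,0],[0,0,0]],
], jaw=20, grip_force=30)

```text
time_s: 3.15
position: [0.5352, -0.1824, 0.0378]
tool_rot: [[-0.201, 0.98, 0.006], [0.98, 0.201, -0.003], [-0.004, 0.005, -1.0]]
ft_force: [-0.4, 1.8, 7.3]
grip_width: 0.0393
gripper_force: 29.7
```

Request:
step_arm([
  [[0,0,-0.04],[0,0,0]],
  [[0,0,-0.12],[0,0,0]],
  [[0,0,-0.22],[0,0,0]],
  [[0,0,-0.32],[0,0,0]],
  [[0,0,-0.4],[0,0,0]],
  [[0,0,-0.43],[0,0,0]],
  [[0,0,-0.43],[0,0,0]],
])

```text
time_s: 3.73
position: [0.5348, -0.1823, 0.1676]
tool_rot: [[-0.201, 0.979, 0.008], [0.979, 0.201, -0.004], [-0.006, 0.007, -1.0]]
ft_force: [0.2, 0.9, -1.3]
grip_width: 0.0394
gripper_force: 30.6
```

```bash
python3 - <<'E'
from h import *
o=env.observe();print(o["time_s"],o["position"],o["grip_width"],o["gripper_force"])
c=get_image("scene");save(c,"s2.png")
cv2.imwrite("pics/s2c.png",cv2.cvtColor(c["img"],cv2.COLOR_RGB2BGR)[130:380,200:480])
to(np.array([.50,.21]),.17,Sa)
E
```

```text
3.7333 [ 0.53479803 -0.18234099  0.1676004 ] 0.0394441599073118 30.586860747644096
shift [ 1.3027  0.1518 -0.0184] turn [0.0052 0.004  0.0028] rows>= 9.4
```

View pics/s2c.png

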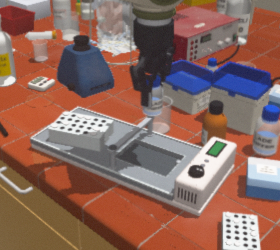

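The bottle is held upright, hanging in the jaws at (157,95) of the crop and clear of the bar. I carry it to the free bench.

Request:
step_arm([
  [[0.05,0.01,0],[0,0,0]],
  [[0.15,0.02,0],[0,0,0]],
  [[0.27,0.03,0],[0,0,0]],
  [[0.39,0.045,0],[0,0,0]],
  [[0.51,0.06,0],[0,0,0]],
  [[0.63,0.075,0],[0,0,0]],
  [[0.75,0.09,0],[0,0,0]],
  [[0.86,0.1,0],[0,0,0]],
  [[0.95,0.11,0],[0,0,0]],
  [[1.0,0.12,0],[0,0,0]],
])

```text
time_s: 4.62
position: [0.5069, 0.1226, 0.1629]
tool_rot: [[-0.204, 0.979, -0.0], [0.979, 0.204, -0.001], [-0.001, -0.001, -1.0]]
ft_force: [0.1, -0.3, -0.6]
grip_width: 0.0395
gripper_force: 30.6
```

Request:
step_arm([
  [[0.06,0.01,0],[0,0,0]],
  [[0.14,0.015,0.02],[0,0,0]],
  [[0.23,0.02,0.06],[0,0,0]],
  [[0.29,0.03,0.12],[0.004,0.004,0]],
  [[0.3,0.03,0.2],[0.004,0.004,0]],
  [[0.3,0.03,0.27],[0.004,0.004,0]],
  [[0.3,0.03,0.33],[0.004,0.004,0]],
  [[0.3,0.03,0.38],[0.004,0.004,0]],
  [[0.3,0.03,0.41],[0.004,0.004,0]],
  [[0.3,0.03,0.41],[0.004,0.004,0]],
])

```text
time_s: 5.45
position: [0.4981, 0.209, 0.0388]
tool_rot: [[-0.201, 0.979, -0.006], [0.979, 0.201, -0.0], [0.001, -0.006, -1.0]]
ft_force: [-1.0, -0.1, -0.0]
grip_width: 0.0393
gripper_force: 30.6
```

```bash
python3 - <<'E'
from h import *
o=env.observe();print(o["time_s"],o["position"],o["ft_force"],o["grip_width"])
to(o["position"][:2],.0225,Sa)
E
```

```text
5.45 [0.49811181 0.20895047 0.03877791] [-0.97436585 -0.0906001  -0.02770237] 0.03931628009348657
shift [-0.0001  0.0003  0.0543] turn [-0.0075 -0.0013  0.003 ] rows>= 0.4
```

Request:
step_arm([
  [[0,0,0.015],[-0.007,0,0]],
  [[0,0,0.03],[-0.007,0,0]],
  [[0,0,0.042],[-0.007,0,0]],
  [[0,0,0.05],[-0.007,0,0]],
  [[0,0,0.055],[-0.007,0,0]],
  [[0,0,0.055],[-0.007,0,0]],
])

```text
time_s: 5.95
position: [0.5001, 0.2089, 0.025]
tool_rot: [[-0.201, 0.98, 0.005], [0.98, 0.201, 0.002], [0.001, 0.005, -1.0]]
ft_force: [0.2, -0.8, -1.2]
grip_width: 0.0394
gripper_force: 30.6
```

Request:
step_arm([
  [[0,0,0.004],[0,0,0]],
  [[0,0,0.008],[0,0,0]],
  [[0,0,0.011],[0,0,0]],
  [[0,0,0.011],[0,0,0]],
])

```text
time_s: 6.28
position: [0.5002, 0.2089, 0.0219]
tool_rot: [[-0.201, 0.98, 0.005], [0.98, 0.201, 0.002], [0.001, 0.006, -1.0]]
ft_force: [-0.2, -0.4, 0.3]
grip_width: 0.0395
gripper_force: 30.7
```

Request:
step_arm([
  [[0,0,0.003],[0,0,0]],
  [[0,0,0.006],[0,0,0]],
  [[0,0,0.006],[0,0,0]],
])

```text
time_s: 6.53
position: [0.5002, 0.209, 0.0217]
tool_rot: [[-0.202, 0.979, 0.006], [0.979, 0.202, 0.002], [0.001, 0.007, -1.0]]
ft_force: [-5.8, -1.0, 19.3]
grip_width: 0.0389
gripper_force: 31.8
```

Request:
step_arm([
  [[0,0,-0.004],[0,0,0]],
  [[0,0,-0.004],[0,0,0]],
])

```text
time_s: 6.7
position: [0.5003, 0.209, 0.0217]
tool_rot: [[-0.201, 0.98, 0.006], [0.98, 0.201, 0.002], [0.001, 0.007, -1.0]]
ft_force: [-2.1, 0.0, 10.2]
grip_width: 0.0394
gripper_force: 31.1
```

Request:
step_arm([
  [[0,0,-0.004],[0,0,0]],
  [[0,0,-0.004],[0,0,0]],
  [[0,0,-0.004],[0,0,0]],
  [[0,0,-0.004],[0,0,0]],
], jaw=72)

```text
time_s: 7.03
position: [0.5001, 0.2088, 0.0221]
tool_rot: [[-0.201, 0.98, 0.005], [0.98, 0.201, 0.002], [0.001, 0.005, -1.0]]
ft_force: [0.4, -0.3, 0.2]
grip_width: 0.0719
gripper_force: 0.0
```

Request:
step_arm([
  [[0,0,-0.06],[0,0,0]],
  [[0,0,-0.16],[0,0,0]],
  [[0,0,-0.28],[0,0,0]],
  [[0,0,-0.38],[0,0,0]],
  [[0,0,-0.45],[0,0,0]],
  [[0,0,-0.5],[0,0,0]],
  [[0,0,-0.5],[0,0,0]],
])

```text
time_s: 7.62
position: [0.5005, 0.2089, 0.1753]
tool_rot: [[-0.201, 0.979, 0.011], [0.98, 0.201, 0.003], [0.001, 0.011, -1.0]]
ft_force: [0.8, -1.2, -0.5]
grip_width: 0.0721
gripper_force: 0.0
```

```bash
python3 - <<'E'
from h import *
c=get_image("wrist")
W=cloud(c).reshape(-1,3);im=c["img"].reshape(-1,3).astype(int)
m=(im[:,2]>im[:,0]+60)&(im[:,2]>90)&(np.hypot(W[:,0]-.50,W[:,1]-.209)<.05)&(W[:,2]>.06)
Q=W[m];print("bottle cap",len(Q),np.median(Q,0) if len(Q) else 0)
# rear of block
p=np.load("p0.npy");print("block",p)
# finger centre 35mm behind rear, shaker local
print(s2w(-15,225)); to(s2w(-15,225),.10,Sa)
E
```

```text
bottle cap 1197 [0.49932806 0.20939728 0.08276949]
block [ 0.52832764 -0.11502454  0.20051134  0.49020505 -0.0055136   0.4223431 ]
[0.46878964 0.10250521]
shift [-0.3261 -0.1745  0.2426] turn [ 0.0104 -0.0009  0.0028] rows>= 3.2
```

The bottle stands on the bench with its cap at z 0.083. Next I square the block with the two spread fingertips on its rear face.

```bash
python3 - <<'E'
from h import *
a=to(s2w(-27,225),.10,Sa); a=to(s2w(-27,225),.040,Sa); to(s2w(-27,181),.040,Sa,a)
E
```

```text
shift [-0.326  -0.2145  0.2422] turn [ 0.0104 -0.0009  0.0028] rows>= 3.3
shift [-0.3261 -0.2161  0.4422] turn [ 0.0104 -0.0009  0.0028] rows>= 4.2
shift [-0.1467 -0.      0.    ] turn [0. 0. 0.] rows>= 1.1
```

Request:
step_arm([
  [[-0.12,-0.08,0],[0,0,0]],
  [[-0.24,-0.16,0],[0,0,0]],
  [[-0.326,-0.216,0.06],[0.01,0,0]],
  [[-0.326,-0.216,0.16],[0.01,0,0]],
  [[-0.326,-0.216,0.27],[0.01,0,0]],
  [[-0.326,-0.216,0.36],[0.01,0,0]],
  [[-0.326,-0.216,0.42],[0.01,0,0]],
  [[-0.326,-0.216,0.443],[0.01,0,0]],
  [[-0.326,-0.216,0.443],[0.01,0,0]],
], jaw=40)

```text
time_s: 8.42
position: [0.455, 0.1, 0.037]
tool_rot: [[-0.201, 0.98, -0.007], [0.98, 0.201, 0.0], [0.002, -0.007, -1.0]]
ft_force: [-0.1, 0.4, -0.4]
grip_width: 0.0398
gripper_force: 0.0
```

Request:
step_arm([
  [[-0.02,0,0],[0,0,0]],
  [[-0.045,0,0],[0,0,0]],
  [[-0.065,0,0],[0,0,0]],
  [[-0.085,0,0],[0,0,0]],
  [[-0.1,0,0],[0,0,0]],
  [[-0.115,0,0],[0,0,0]],
  [[-0.13,0,0],[0,0,0]],
  [[-0.14,0,0],[0,0,0]],
  [[-0.147,0,0],[0,0,0]],
  [[-0.147,0,0],[0,0,0]],
])

```text
time_s: 9.25
position: [0.4653, 0.0566, 0.0391]
tool_rot: [[-0.201, 0.98, -0.002], [0.98, 0.201, 0.0], [0.001, -0.002, -1.0]]
ft_force: [-0.0, 1.3, 0.9]
grip_width: 0.0399
gripper_force: 0.6
```

```bash
cat >> fit.py <<'E'
def blockfit(c,p0,top=.0625,quiet=False):
    """pose of block's top from one camera: polygon fit in the neighbourhood, shaker fixed"""
    P=cloud(c).reshape(-1,3);P=P[~np.isnan(P[:,0])];P=P[(np.hypot(P[:,0]-p0[0],P[:,1]-p0[1])<.11)&(P[:,2]>.01)&(P[:,2]<.075)]
    s=(Sx,Sy,Sa)
    f=lambda q:cost(np.r_[s,q],P)
    r=differential_evolution(f,[(p0[0]-.04,p0[0]+.04),(p0[1]-.04,p0[1]+.04),(p0[2]-.3,p0[2]+.3)],seed=1,tol=1e-6)
    L=loc(np.array([r.x[:2]]),*s)[0]*1e3;print(len(P),"block local",L.round(1),"dyaw deg",round(np.degrees(r.x[2]-Sa),2),"cost",round(r.fun,2));return r.x
E
python3 - <<'E'
from fit import *
o=env.observe();print(o["time_s"],o["position"],o["ft_force"],"tcp local",loc(o["position"][None],Sx,Sy,Sa)*1e3)
for n in("scene","side"):
    c=get_image(n); blockfit(c,[*s2w(-20,105),Sa+.1])
E
```

```text
9.25 [0.46526249 0.05655384 0.03912559] [-0.04294934  1.32411935  0.93889266] tcp local [[-27.60813935 180.67163459]]
3655 block local [-18.1 102.3] dyaw deg 12.38 cost 4.84
2213 block local [-17.3  99.1] dyaw deg 12.14 cost 3.83
```

The block slid without turning much: it is at (-18, 101) with yaw 12.3°. A side push on its -x face, just behind the centre, should correct both x and yaw.

```bash
python3 - <<'E'
from h import *
a=to(s2w(-27,190),.10,Sa); b=to(s2w(-90,101),.10,Sa,a);b=to(s2w(-90,101),.04,Sa,a)
E
```

```text
shift [ 0.031   0.0022 -0.2036] turn [-0.0033 -0.0005  0.0028] rows>= 1.5
shift [-0.2967 -0.21    0.    ] turn [0. 0. 0.] rows>= 2.6
shift [-0.2967 -0.21    0.2   ] turn [0. 0. 0.] rows>= 3.0
```

Request:
step_arm([
  [[0.03,0,0],[0,0,0]],
  [[0.03,0,-0.08],[0,0,0]],
  [[0.03,0,-0.2],[0,0,0]],
  [[-0.06,-0.07,-0.2],[0,0,0]],
  [[-0.17,-0.14,-0.2],[0,0,0]],
  [[-0.266,-0.21,-0.18],[0,0,0]],
  [[-0.266,-0.21,-0.1],[0,0,0]],
  [[-0.266,-0.21,-0.02],[0,0,0]],
  [[-0.266,-0.21,0],[0,0,0]],
  [[-0.266,-0.21,0],[0,0,0]],
], jaw=0)

```text
time_s: 10.18
position: [0.4187, -0.0334, 0.0381]
tool_rot: [[-0.202, 0.979, -0.006], [0.979, 0.202, 0.001], [0.003, -0.006, -1.0]]
ft_force: [0.2, 0.4, 0.0]
grip_width: 0.0003
gripper_force: 0.0
```

Request:
step_arm([
  [[0,0.015,0],[0,0,0]],
  [[0,0.03,0],[0,0,0]],
  [[0,0.045,0],[0,0,0]],
  [[0,0.057,0],[0,0,0]],
  [[0,0.068,0],[0,0,0]],
  [[0,0.078,0],[0,0,0]],
  [[0,0.087,0],[0,0,0]],
  [[0,0.095,0],[0,0,0]],
  [[0,0.1,0],[0,0,0]],
  [[0,0.1,0],[0,0,0]],
])

```text
time_s: 11.02
position: [0.4487, -0.0276, 0.0393]
tool_rot: [[-0.202, 0.979, -0.003], [0.979, 0.202, 0.0], [0.001, -0.003, -1.0]]
ft_force: [-3.2, -0.6, 2.9]
grip_width: -0.0004
gripper_force: 1.9
```

```bash
python3 - <<'E'
from fit import *
o=env.observe();print(o["time_s"],o["position"],o["ft_force"],"tcp local",loc(o["position"][None],Sx,Sy,Sa)*1e3)
for n in("scene","side"):
    c=get_image(n); save(c,n+"3.png");blockfit(c,[*s2w(-10,100),Sa+.1])
E
```

```text
11.0167 [ 0.44866162 -0.0276041   0.03932922] [-3.24534208 -0.63434145  2.88071825] tcp local [[-60.63728252 101.5058384 ]]
3201 block local [ -1.4 100.7] dyaw deg 9.01 cost 4.58
2907 block local [ -2.2 100.1] dyaw deg 11.3 cost 3.47
```

Now x ≈ -2 with yaw still about 10°. I push the rear face close to its +x corner with one fingertip to turn it square.

```bash
python3 - <<'E'
from h import *
a=to(s2w(-75,101.5),.10,Sa); b=to(s2w(13,192),.10,Sa,a);b=to(s2w(13,192),.04,Sa,a);to(s2w(13,163),.04,Sa,b)
E
```

```text
shift [ 0.0007 -0.0485 -0.2024] turn [-0.0034 -0.0011  0.0034] rows>= 1.5
shift [0.3017 0.2933 0.    ] turn [0. 0. 0.] rows>= 3.0
shift [0.3017 0.2933 0.2   ] turn [0. 0. 0.] rows>= 3.4
shift [-0.0967 -0.      0.    ] turn [0. 0. 0.] rows>= 0.7
```

Request:
step_arm([
  [[0,-0.05,0],[0,0,0]],
  [[0,-0.05,-0.09],[0,0,0]],
  [[0,-0.05,-0.2],[0,0,0]],
  [[0.1,0.05,-0.2],[0,0,0]],
  [[0.2,0.15,-0.2],[0,0,0]],
  [[0.302,0.245,-0.19],[0,0,0]],
  [[0.302,0.245,-0.11],[0,0,0]],
  [[0.302,0.245,-0.03],[0,0,0]],
  [[0.302,0.245,0],[0,0,0]],
  [[0.302,0.245,0],[0,0,0]],
])

```text
time_s: 11.95
position: [0.5019, 0.0757, 0.0374]
tool_rot: [[-0.201, 0.98, -0.006], [0.98, 0.201, 0.001], [0.002, -0.005, -1.0]]
ft_force: [-0.1, 0.4, -0.0]
grip_width: -0.0002
gripper_force: 0.0
```

Request:
step_arm([
  [[-0.015,0,0],[0,0,0]],
  [[-0.03,0,0],[0,0,0]],
  [[-0.04,0,0],[0,0,0]],
  [[-0.05,0,0],[0,0,0]],
  [[-0.06,0,0],[0,0,0]],
  [[-0.07,0,0],[0,0,0]],
  [[-0.08,0,0],[0,0,0]],
  [[-0.09,0,0],[0,0,0]],
  [[-0.097,0,0],[0,0,0]],
  [[-0.097,0,0],[0,0,0]],
])

```text
time_s: 12.78
position: [0.5089, 0.0466, 0.0395]
tool_rot: [[-0.201, 0.98, -0.001], [0.98, 0.201, 0.0], [0.001, -0.001, -1.0]]
ft_force: [-0.8, 1.7, 0.3]
grip_width: -0.0004
gripper_force: 0.6
```

```bash
python3 - <<'E'
from fit import *
o=env.observe();print(o["time_s"],o["position"],o["ft_force"],"tcp local",loc(o["position"][None],Sx,Sy,Sa)*1e3)
for n in("scene","side"):
    c=get_image(n); save(c,n+"4.png");blockfit(c,[*s2w(-2,90),Sa+.1])
E
```

```text
12.7833 [0.50887858 0.04663286 0.03946111] [-0.80876012  1.70108382  0.28845514] tcp local [[ 13.15834005 162.26284223]]
3653 block local [-6.7 84.4] dyaw deg 6.12 cost 4.34
1934 block local [-6.1 79.3] dyaw deg 7.52 cost 3.22
```

```bash
python3 - <<'E'
from h import *
a=to(s2w(13,172),.10,Sa); b=to(s2w(-85,116),.10,Sa,a);b=to(s2w(-85,116),.04,Sa,a);to(s2w(-55.5,116),.04,Sa,b)
E
```

```text
shift [ 0.0323  0.0003 -0.2031] turn [-0.0029 -0.0002  0.0026] rows>= 1.5
shift [-0.1867 -0.3267  0.    ] turn [0. 0. 0.] rows>= 2.7
shift [-0.1867 -0.3267  0.2   ] turn [0. 0. 0.] rows>= 3.1
shift [0.     0.0983 0.    ] turn [0. 0. 0.] rows>= 0.7
```

Request:
step_arm([
  [[0.03,0,0],[0,0,0]],
  [[0.03,0,-0.09],[0,0,0]],
  [[0.03,0,-0.2],[0,0,0]],
  [[-0.02,-0.1,-0.2],[0,0,0]],
  [[-0.08,-0.21,-0.2],[0,0,0]],
  [[-0.155,-0.327,-0.19],[0,0,0]],
  [[-0.155,-0.327,-0.11],[0,0,0]],
  [[-0.155,-0.327,-0.03],[0,0,0]],
  [[-0.155,-0.327,0],[0,0,0]],
  [[-0.155,-0.327,0],[0,0,0]],
])

```text
time_s: 13.72
position: [0.4205, -0.0178, 0.0375]
tool_rot: [[-0.201, 0.98, -0.006], [0.98, 0.201, 0.001], [0.003, -0.006, -1.0]]
ft_force: [-0.7, -0.2, 0.2]
grip_width: 0.0
gripper_force: 0.0
```

Request:
step_arm([
  [[0,0.015,0],[0,0,0]],
  [[0,0.03,0],[0,0,0]],
  [[0,0.04,0],[0,0,0]],
  [[0,0.05,0],[0,0,0]],
  [[0,0.06,0],[0,0,0]],
  [[0,0.07,0],[0,0,0]],
  [[0,0.08,0],[0,0,0]],
  [[0,0.09,0],[0,0,0]],
  [[0,0.098,0],[0,0,0]],
  [[0,0.098,0],[0,0,0]],
])

```text
time_s: 14.55
position: [0.451, -0.0122, 0.0389]
tool_rot: [[-0.201, 0.98, -0.002], [0.98, 0.201, 0.0], [0.001, -0.002, -1.0]]
ft_force: [-0.8, 0.3, 0.3]
grip_width: 0.0001
gripper_force: 0.7
```

```bash
python3 - <<'E'
from fit import *
o=env.observe();print(o["time_s"],o["position"],o["ft_force"],"tcp local",loc(o["position"][None],Sx,Sy,Sa)*1e3)
for n in("scene","side"):
    c=get_image(n); save(c,n+"5.png");blockfit(c,[*s2w(-2,82),Sa+.05])
a=to(s2w(-70,116),.10,Sa);to(s2w(0,180),.18,Sa,a)
E
```

```text
14.55 [ 0.45102762 -0.01224659  0.03894513] [-0.84843647  0.27838881  0.33865666] tcp local [[-55.26009497 116.08447804]]
3491 block local [ 2.6 78.7] dyaw deg 0.91 cost 4.35
2696 block local [ 2.2 78. ] dyaw deg 2.09 cost 3.46
shift [ 0.0006 -0.0494 -0.2033] turn [-0.0017 -0.0004  0.0027] rows>= 1.5
shift [ 0.2133  0.2333 -0.2667] turn [0. 0. 0.] rows>= 3.0
```

Request:
step_arm([
  [[0,-0.05,0],[0,0,0]],
  [[0,-0.05,-0.1],[0,0,0]],
  [[0,-0.05,-0.22],[0,0,0]],
  [[-0.06,0,-0.34],[0,0,0]],
  [[-0.14,0.09,-0.45],[0,0,0]],
  [[-0.22,0.18,-0.53],[0,0,0]],
  [[-0.25,0.185,-0.55],[0,0,0]],
  [[-0.25,0.185,-0.55],[0,0,0]],
])

```text
time_s: 15.32
position: [0.5238, -0.0774, 0.2064]
tool_rot: [[-0.2, 0.98, 0.005], [0.98, 0.2, -0.003], [-0.004, 0.004, -1.0]]
ft_force: [-0.2, 0.3, -0.6]
grip_width: 0.0
gripper_force: 0.0
```

```bash
python3 - <<'E'
from fit import *
import pickle
o=env.observe();print(o["time_s"],"tcp local",loc(o["position"][None],Sx,Sy,Sa)*1e3,o["position"][2])
c=get_image("wrist");save(c,"w2.png");pickle.dump(c,open("w2.pkl","wb"))
blockfit(c,[*s2w(2,78),Sa+.02])
W=cloud(c)
P=W.reshape(-1,3);P=P[~np.isnan(P[:,0])]
P=P[(P[:,2]>-.01)&(P[:,2]<.085)]
r=differential_evolution(cost,[(.51,.545),(-.135,-.095),(.15,.25),(.49,.55),(-.08,0),(.1,.4)],args=(P,),seed=2,tol=1e-7,maxiter=400)
p=r.x;print(np.round(p,4),r.fun,"block rel",loc(p[None,3:5],*p[:3])*1e3,np.degrees(p[5]-p[2]))
E
```

```text
15.3167 tcp local [[ 3.07133401 37.7112045 ]] 0.20641505392814383
51890 block local [ 2.  80.8] dyaw deg 1.7 cost 1.55
[ 0.5296 -0.1141  0.205   0.5142 -0.0355  0.2302] 2.3807434858102745 block rel [[ 0.95337622 80.07985759]] 1.4469936165460242
```

View pics/w2.png

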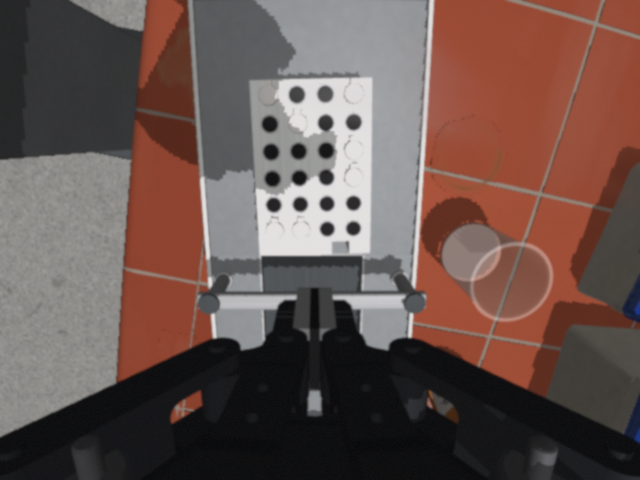

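The wrist view shows the block nearly square above the nest mouth, with its slot at (340,247) and the nest at x 262–362 px. It is at (1, 80) with yaw 1.5°. Now I push it forward with both fingertips.

```bash
sed -i 's/^Sx,Sy,Sa=.*/Sx,Sy,Sa=.5294,-.1143,.2040/' h.py; python3 - <<'E'
from h import *
a=to(s2w(1,172),.10,Sa); b=to(s2w(1,172),.042,Sa); to(s2w(1,100),.042,Sa,b)
E
```

```text
shift [0.4431 0.0011 0.3477] turn [ 0.0007  0.0014 -0.0035] rows>= 4.1
shift [0.4433 0.001  0.5411] turn [ 0.0007  0.0014 -0.0035] rows>= 5.0
shift [-0.24  0.    0.  ] turn [0. 0. 0.] rows>= 1.7
```

Request:
step_arm([
  [[0.11,0,0],[0,0,0]],
  [[0.23,0,0.03],[0,0,-0.003]],
  [[0.36,0,0.1],[0,0,-0.003]],
  [[0.443,0,0.2],[0,0,-0.003]],
  [[0.443,0,0.32],[0,0,-0.003]],
  [[0.443,0,0.43],[0,0,-0.003]],
  [[0.443,0,0.51],[0,0,-0.003]],
  [[0.443,0,0.541],[0,0,-0.003]],
  [[0.443,0,0.541],[0,0,-0.003]],
], jaw=40)

```text
time_s: 16.12
position: [0.4914, 0.056, 0.0397]
tool_rot: [[-0.204, 0.979, -0.007], [0.979, 0.204, 0.001], [0.002, -0.007, -1.0]]
ft_force: [0.6, -0.6, 0.2]
grip_width: 0.0405
gripper_force: 0.0
```

Request:
step_arm([
  [[-0.03,0,0],[0,0,0]],
  [[-0.05,0,0],[0,0,0]],
  [[-0.065,0,0],[0,0,0]],
  [[-0.08,0,0],[0,0,0]],
  [[-0.095,0,0],[0,0,0]],
  [[-0.11,0,0],[0,0,0]],
  [[-0.125,0,0],[0,0,0]],
  [[-0.14,0,0],[0,0,0]],
  [[-0.15,0,0],[0,0,0]],
  [[-0.16,0,0],[0,0,0]],
])

```text
time_s: 16.95
position: [0.5032, 0.0086, 0.0426]
tool_rot: [[-0.203, 0.979, -0.001], [0.979, 0.203, 0.001], [0.001, -0.001, -1.0]]
ft_force: [-1.3, 6.0, 5.1]
grip_width: 0.0401
gripper_force: 3.1
```

Request:
step_arm([
  [[-0.01,0,0],[0,0,0]],
  [[-0.02,0,0],[0,0,0]],
  [[-0.03,0,0],[0,0,0]],
  [[-0.04,0,0],[0,0,0]],
  [[-0.05,0,0],[0,0,0]],
  [[-0.06,0,0],[0,0,0]],
  [[-0.07,0,0],[0,0,0]],
  [[-0.08,0,0],[0,0,0]],
  [[-0.08,0,0],[0,0,0]],
])

```text
time_s: 17.7
position: [0.5082, -0.0154, 0.0425]
tool_rot: [[-0.203, 0.979, -0.001], [0.979, 0.203, 0.0], [0.001, -0.001, -1.0]]
ft_force: [-0.2, 1.8, 1.0]
grip_width: 0.0403
gripper_force: 1.0
```

```bash
cat >> fit.py <<'E'
def wfit(c,bl,dy):
    P=cloud(c).reshape(-1,3);P=P[~np.isnan(P[:,0])];P=P[(P[:,2]>-.01)&(P[:,2]<.085)]
    b=s2w(*bl)
    r=differential_evolution(cost,[(Sx-.012,Sx+.012),(Sy-.012,Sy+.012),(Sa-.03,Sa+.03),(b[0]-.02,b[0]+.02),(b[1]-.02,b[1]+.02),(Sa+dy-.1,Sa+dy+.1)],args=(P,),seed=2,tol=1e-7,maxiter=300)
    p=r.x;print("shaker",np.round(p[:3],4),round(r.fun,2),"block rel",(loc(p[None,3:5],*p[:3])*1e3).round(1),round(np.degrees(p[5]-p[2]),2));return p
E
python3 - <<'E'
from fit import *
o=env.observe();print(o["time_s"],o["position"],o["ft_force"],"tcp local",loc(o["position"][None],Sx,Sy,Sa)*1e3)
c=get_image("wrist");save(c,"w3.png");wfit(c,(1,25),0)
for n in("scene","side"): blockfit(get_image(n),[*s2w(1,25),Sa])
E
```

```text
17.7 [ 0.50818734 -0.0153616   0.04249912] [-0.19501303  1.81420006  0.97865492] tcp local [[ -0.72906189 101.18424647]]
shaker [ 0.5293 -0.1144  0.2034] 1.5 block rel [[-0.8 26.9]] 0.99
4166 block local [-1.1 35.7] dyaw deg -0.63 cost 4.99
1797 block local [-1.4 24. ] dyaw deg -0.82 cost 3.95
```

Request:
step_arm([
  [[-0.01,0,0],[0,0,0]],
  [[-0.025,0,0],[0,0,0]],
  [[-0.04,0,0],[0,0,0]],
  [[-0.055,0,0],[0,0,0]],
  [[-0.07,0,0],[0,0,0]],
  [[-0.085,0,0],[0,0,0]],
  [[-0.1,0,0],[0,0,0]],
  [[-0.115,0,0],[0,0,0]],
  [[-0.13,0,0],[0,0,0]],
  [[-0.145,0,0],[0,0,0]],
])

```text
time_s: 18.68
position: [0.5167, -0.0573, 0.0418]
tool_rot: [[-0.204, 0.979, -0.003], [0.979, 0.204, 0.001], [0.002, -0.002, -1.0]]
ft_force: [-0.7, 3.9, 3.5]
grip_width: 0.0399
gripper_force: 2.3
```

Request:
step_arm([
  [[-0.01,0,0],[0,0,0]],
  [[-0.02,0,0],[0,0,0]],
  [[-0.03,0,0],[0,0,0]],
  [[-0.04,0,0.003],[0,0,0]],
  [[-0.05,0,0.006],[0,0,0]],
  [[-0.06,0,0.01],[0,0,0]],
  [[-0.07,0,0.013],[0,0,0]],
  [[-0.07,0,0.013],[0,0,0]],
])

```text
time_s: 19.35
position: [0.5213, -0.0787, 0.0376]
tool_rot: [[-0.203, 0.979, -0.002], [0.979, 0.203, -0.0], [0.0, -0.002, -1.0]]
ft_force: [-0.2, 1.3, 1.5]
grip_width: 0.0399
gripper_force: 0.8
```

```bash
python3 - <<'E'
from fit import *
o=env.observe();print(o["time_s"],o["position"],o["ft_force"],"tcp local",loc(o["position"][None],Sx,Sy,Sa)*1e3)
S=get_image("side");T=get_image("scene");c=get_image("wrist")
a=cv2.resize(S["img"][170:270,310:400],None,fx=4,fy=4);b=cv2.resize(T["img"][225:345,245:425],None,fx=2.2,fy=2.2)
w=cv2.resize(c["img"][0:300,150:500],None,fx=.85,fy=.85)
H=max(a.shape[0],b.shape[0]);top=np.zeros((H,760,3),np.uint8);top[:a.shape[0],:a.shape[1]]=a;top[:b.shape[0],a.shape[1]:a.shape[1]+b.shape[1]]=b[:,:760-a.shape[1]]
cv2.imwrite("pics/m6.png",cv2.cvtColor(top,cv2.COLOR_RGB2BGR))
L=None
for im in(S,T,c):
    W=cloud(im).reshape(-1,3);W=W[~np.isnan(W[:,0])];L=loc(W,Sx,Sy,Sa)*1e3
    print([ (y,int(((abs(L[:,1]-y)<4)&(abs(L[:,0])<40)&(W[:,2]>.03)).sum()), (np.median(W[(abs(L[:,1]-y)<4)&(abs(L[:,0])<40)&(W[:,2]>.03),2])*1e3).round(1)) for y in range(-110,60,12)])
E
```

```text
19.35 [ 0.52131999 -0.07869572  0.03757235] [-0.17333743  1.31748722  1.51776272] tcp local [[-0.69946664 36.50290204]]
[(-110, 0, np.float64(nan)), (-98, 12, np.float64(50.1)), (-86, 10, np.float64(51.4)), (-74, 0, np.float64(nan)), (-62, 0, np.float64(nan)), (-50, 2, np.float64(56.7)), (-38, 0, np.float64(nan)), (-26, 11, np.float64(310.6)), (-14, 46, np.float64(321.8)), (-2, 71, np.float64(336.3)), (10, 87, np.float64(336.1)), (22, 146, np.float64(57.4)), (34, 82, np.float64(189.7)), (46, 386, np.float64(129.3)), (58, 140, np.float64(183.4))]
[(-110, 0, np.float64(nan)), (-98, 148, np.float64(48.2)), (-86, 95, np.float64(53.0)), (-74, 81, np.float64(53.8)), (-62, 77, np.float64(55.2)), (-50, 89, np.float64(56.4)), (-38, 107, np.float64(58.5)), (-26, 428, np.float64(284.4)), (-14, 251, np.float64(255.4)), (-2, 143, np.float64(202.1)), (10, 299, np.float64(196.4)), (22, 421, np.float64(136.6)), (34, 260, np.float64(127.4)), (46, 171, np.float64(170.2)), (58, 78, np.float64(212.1))]
[(-110, 0, np.float64(nan)), (-98, 0, np.float64(nan)), (-86, 0, np.float64(nan)), (-74, 0, np.float64(nan)), (-62, 0, np.float64(nan)), (-50, 0, np.float64(nan)), (-38, 0, np.float64(nan)), (-26, 0, np.float64(nan)), (-14, 0, np.float64(nan)), (-2, 0, np.float64(nan)), (10, 1764, np.float64(64.0)), (22, 6061, np.float64(58.2)), (34, 2080, np.float64(78.9)), (46, 17007, np.float64(112.9)), (58, 8150, np.float64(133.5))]
  return _methods._mean(a, axis=axis, dtype=dtype,
  ret = ret.dtype.type(ret / rcount)
```

View pics/m6.png

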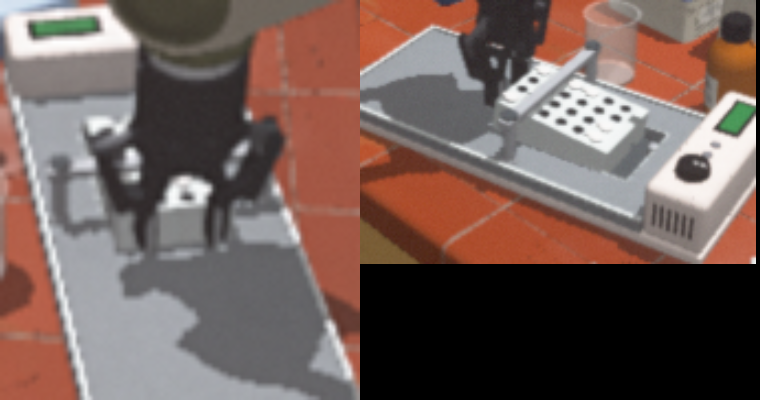

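The block's nose is down in the nest under the bar (top z ≈ 50 mm at the nose), and the rear is still on the deck edge. I push on.

Request:
step_arm([
  [[-0.008,0,0],[0,0,0]],
  [[-0.016,0,0],[0,0,0]],
  [[-0.024,0,0],[0,0,0]],
  [[-0.032,0,0],[0,0,0]],
  [[-0.04,0,0],[0,0,0]],
  [[-0.048,0,0],[0,0,0]],
  [[-0.056,0,0],[0,0,0]],
  [[-0.06,0,0],[0,0,0]],
])

```text
time_s: 20.17
position: [0.5248, -0.0961, 0.0376]
tool_rot: [[-0.203, 0.979, -0.002], [0.979, 0.203, 0.0], [0.001, -0.002, -1.0]]
ft_force: [0.9, 2.3, -2.5]
grip_width: 0.04
gripper_force: 1.1
```

Request:
step_arm([
  [[-0.004,0,0],[0,0,0]],
  [[-0.008,0,0],[0,0,0]],
  [[-0.012,0,0],[0,0,0]],
  [[-0.012,0,0],[0,0,0]],
])

```text
time_s: 20.5
position: [0.5255, -0.0995, 0.0376]
tool_rot: [[-0.203, 0.979, -0.002], [0.979, 0.203, 0.0], [0.001, -0.002, -1.0]]
ft_force: [-0.7, 0.2, -0.8]
grip_width: 0.04
gripper_force: 0.6
```

```bash
cat >> fit.py <<'E'
def prof(names=("scene","wrist")):
    o=env.observe();print(o["time_s"],o["position"],o["ft_force"],"tcp local",loc(o["position"][None],Sx,Sy,Sa)*1e3)
    for n in names:
        W=cloud(get_image(n)).reshape(-1,3);W=W[~np.isnan(W[:,0])];L=loc(W,Sx,Sy,Sa)*1e3
        W=np.c_[W,L];W=W[(W[:,2]>.038)&(W[:,2]<.078)&(abs(W[:,3])<45)]
        out=[]
        for y in range(-116,30,10):
            for sgn in(-1,1):
                m=(abs(W[:,4]-y)<5)&(W[:,3]*sgn>0)
                if m.sum()>15: out.append((y,sgn,(np.median(W[m,2])*1e3).round(1)))
        print(n,out)
E
python3 -c "
from fit import *
prof()"|sed 's/np.float64//g'
```

```text
20.5 [ 0.52549777 -0.09947337  0.03760621] [-0.74284769  0.22679149 -0.8304608 ] tcp local [[-0.81761268 15.30972725]]
scene [(-116, -1, (50.8)), (-116, 1, (50.5)), (-106, -1, (53.0)), (-106, 1, (52.3)), (-96, -1, (53.3)), (-96, 1, (53.2)), (-86, -1, (53.7)), (-86, 1, (54.2)), (-76, -1, (54.3)), (-76, 1, (54.8)), (-66, -1, (55.8)), (-66, 1, (56.4)), (-56, -1, (56.6)), (-56, 1, (57.0)), (-46, -1, (57.5)), (-46, 1, (58.6)), (-36, -1, (57.8)), (-36, 1, (59.2)), (-26, -1, (60.5)), (-26, 1, (60.7)), (-16, -1, (59.4)), (-16, 1, (60.5)), (-6, -1, (46.5)), (4, -1, (67.6)), (4, 1, (68.2)), (14, -1, (66.2)), (14, 1, (64.0)), (24, -1, (60.5)), (24, 1, (60.2))]
wrist [(-16, -1, (61.4)), (-16, 1, (61.4)), (-6, -1, (62.2)), (-6, 1, (62.3)), (4, -1, (55.0)), (4, 1, (55.6)), (14, -1, (66.6)), (14, 1, (67.9)), (24, -1, (64.0)), (24, 1, (64.0))]
```

Request:
step_arm([
  [[-0.004,0,0],[0,0,0]],
  [[-0.008,0,0],[0,0,0]],
  [[-0.01,0,0],[0,0,0]],
  [[-0.01,0,0],[0,0,0]],
])

```text
time_s: 20.93
position: [0.526, -0.1018, 0.0376]
tool_rot: [[-0.203, 0.979, -0.003], [0.979, 0.204, 0.001], [0.002, -0.002, -1.0]]
ft_force: [-0.3, 5.1, 0.1]
grip_width: 0.04
gripper_force: 2.3
```

```bash
python3 -c "
from fit import *
prof()"|sed 's/np.float64//g'
```

```text
20.9333 [ 0.52600935 -0.10183272  0.03761306] [-0.2723467   5.14052048  0.10735689] tcp local [[-0.79461557 12.8956667 ]]
scene [(-116, -1, (50.1)), (-116, 1, (50.1)), (-106, -1, (52.0)), (-106, 1, (50.6)), (-96, -1, (50.5)), (-96, 1, (50.9)), (-86, -1, (50.7)), (-86, 1, (51.0)), (-76, -1, (50.1)), (-76, 1, (50.8)), (-66, -1, (50.6)), (-66, 1, (51.4)), (-56, -1, (50.4)), (-56, 1, (50.5)), (-46, -1, (50.7)), (-46, 1, (51.3)), (-36, -1, (50.3)), (-36, 1, (50.8)), (-26, -1, (51.6)), (-26, 1, (51.4)), (-16, -1, (50.5)), (-16, 1, (50.7)), (-6, -1, (50.6)), (-6, 1, (51.8)), (4, -1, (68.6)), (4, 1, (70.3)), (14, -1, (63.0)), (14, 1, (63.8)), (24, 1, (60.6))]
wrist [(-26, -1, (51.3)), (-26, 1, (51.1)), (-16, -1, (51.1)), (-16, 1, (51.1)), (-6, -1, (51.2)), (-6, 1, (51.2)), (4, -1, (49.6)), (4, 1, (49.8)), (14, -1, (66.9)), (14, 1, (67.6)), (24, -1, (63.5)), (24, 1, (63.9))]
```

It dropped in: the top is flat at about 50–51 mm over its full length. I back away and verify.

Request:
step_arm([
  [[0.03,0,0],[0,0,0]],
  [[0.08,0,0],[0,0,0]],
  [[0.14,0,-0.02],[0,0,0]],
  [[0.18,0,-0.1],[0,0,0]],
  [[0.2,0,-0.22],[0,0,0]],
  [[0.2,0,-0.34],[0,0,0]],
  [[0.2,0,-0.46],[0,0,0]],
  [[0.2,0,-0.55],[0,0,0]],
  [[0.2,0,-0.6],[0,0,0]],
  [[0.2,0,-0.6],[0,0,0]],
])

```text
time_s: 21.87
position: [0.5152, -0.043, 0.2212]
tool_rot: [[-0.204, 0.979, 0.004], [0.979, 0.204, -0.002], [-0.003, 0.004, -1.0]]
ft_force: [-0.1, 0.8, 0.3]
grip_width: 0.0402
gripper_force: 0.0
```

```bash
python3 - <<'E' | sed 's/np.float64//g'
from fit import *
prof(("scene","wrist","side"))
a=get_image("scene")["img"][120:400,190:500];b=get_image("side")["img"][140:420,270:440]
cv2.imwrite("pics/end.png",cv2.cvtColor(cv2.resize(np.hstack([a,b]),None,fx=1.6,fy=1.6),cv2.COLOR_RGB2BGR))
E
```

```text
21.8667 [ 0.51522254 -0.04296036  0.22119866] [-0.06521197  0.75954271  0.3281584 ] tcp local [[ 0.56907849 72.73253357]]
scene [(-116, -1, (50.2)), (-116, 1, (50.0)), (-106, -1, (51.8)), (-106, 1, (51.1)), (-96, -1, (50.4)), (-96, 1, (50.4)), (-86, -1, (50.4)), (-86, 1, (50.8)), (-76, -1, (50.4)), (-76, 1, (51.0)), (-66, -1, (50.3)), (-66, 1, (51.5)), (-56, -1, (50.8)), (-56, 1, (51.4)), (-46, -1, (50.5)), (-46, 1, (51.4)), (-36, -1, (50.2)), (-36, 1, (50.9)), (-26, -1, (51.7)), (-26, 1, (51.8)), (-16, -1, (50.4)), (-16, 1, (50.6)), (-6, -1, (50.9)), (-6, 1, (51.5))]
wrist [(-116, -1, (51.2)), (-116, 1, (51.1)), (-106, -1, (53.0)), (-106, 1, (51.3)), (-96, -1, (51.2)), (-96, 1, (51.0)), (-86, -1, (51.2)), (-86, 1, (51.3)), (-76, -1, (51.1)), (-76, 1, (51.3)), (-66, -1, (51.3)), (-66, 1, (51.7)), (-56, -1, (51.1)), (-56, 1, (51.2)), (-46, -1, (51.3)), (-46, 1, (51.6)), (-36, -1, (51.1)), (-36, 1, (51.2)), (-26, -1, (50.6)), (-26, 1, (50.9)), (-16, -1, (51.1)), (-16, 1, (51.2)), (-6, -1, (51.8)), (-6, 1, (51.9)), (4, -1, (48.6)), (4, 1, (48.4))]
side [(-116, -1, (49.9)), (-116, 1, (48.9)), (-106, -1, (50.9)), (-106, 1, (48.8)), (-96, -1, (49.5)), (-96, 1, (49.1)), (-86, -1, (49.2)), (-86, 1, (49.3)), (-76, -1, (48.9)), (-76, 1, (49.2)), (-66, -1, (49.3)), (-66, 1, (49.5)), (-36, 1, (47.6)), (-26, -1, (50.9)), (-26, 1, (49.1)), (-16, -1, (54.7)), (-16, 1, (53.4)), (-6, -1, (50.1)), (-6, 1, (49.8)), (4, -1, (44.2)), (4, 1, (45.9))]
```

View pics/end.png

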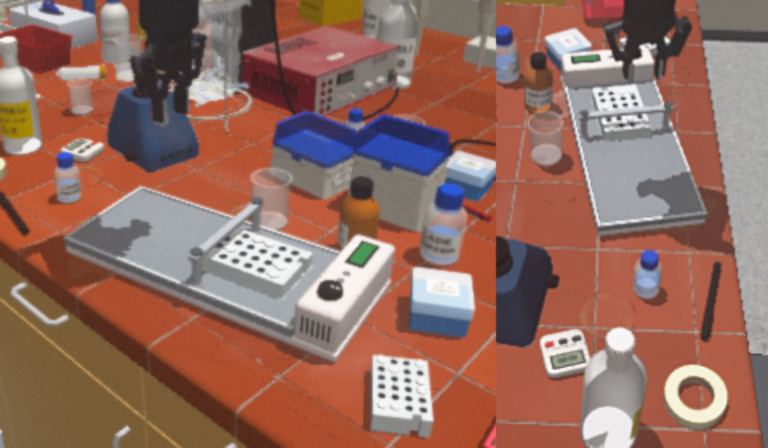

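The picture shows the block flat in the nest (scene part, 262,258), the bottle upright on the bench (67,178), and the bystanders where they were.

```bash
python3 -c "
from rig import close_job
print(close_job())"
```

```text
the job is handed in; nothing more can be done
None
```

The job is handed in at about 22 s of the 72 s allowed: the small bottle stands upright on the bench, the tube block is flat on the nest floor with its top at about 50–51 mm, and nothing else in view had moved in the last pictures.

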